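# Seat the box lid and index the drilling jig to its third stop

## Robot

A 6-joint arm with a two-finger parallel gripper is mounted at the origin on a cart in front of the work surface, level with it; the furniture and walls round the work are solid. World frame = base frame: x ahead of the robot, y to its left, z up, the work surface at z = 0. Lengths are in mm, angles in rad, forces in N, time in s.
With the tool pointing down it reaches from about 350 to 775 mm from the base axis. Payload 7.3 kg.
Tool frame: the origin (TCP) lies at the very end of the fingers, on their centre line; the grasp point (between the pads) lies bot.grip_point_offset behind it (bot.grip_point_offset is the distance from the TCP to the grasp point, in mm); z points along the fingers, y is the line along which they close (so a half turn about z gives the same grasp; the last joint's range is limited). The gripper opens to 92 mm and grips with 3 to 60 N. Pads are 19 mm wide; open, the fingers measure 130 mm over their backs; the gripper's body (75 mm by 190 mm) begins 47 mm behind the grasp point.
Start: joints at [-1.373, 0.342, 1.524, -0, 1.275, -0.146], TCP at [176.983, -494.289, 226.741] pointing down, gripper open.
Joint ranges: [-2.53, 2.53], [-0.77, 2.02], [0.04, 2.7], [-1, 4.14], [0.28, 2.66], [-3.11, 3.11]. Speed limits (rad/s): [2.57, 2.57, 3.14, 3.14, 3.14, 3.14].

## Interface

Orientations are given as [roll, pitch, yaw] about the fixed x, y, z axes, in that order (R = Rz(yaw) Ry(pitch) Rx(roll)).
In Python, from plant import bot gives the robot as it stands. The module is installed in compiled form; this text tells all that it offers.
- The arm moves only by the tool carry_out, never from a script. Its argument "plan" is a list of rows, each an object of numbers: "tx", "ty", "tz": the shift along the world's x, y, z in mm; "rx", "ry", "rz": the turn, a rotation vector about the world's x, y, z in rad. A call has 1 to 12 rows; each row shifts and turns the commanded pose from where the row before left it; what a row does not reach is not made up. A row lasts 1/10 s, in which the tool goes at most 50 mm and 8.59 degrees, less where a joint would pass 70% of its speed; a pose out of reach is approached as far as the arm can. A call with a gripper value outside its range is refused whole. "gripper" is the closure, from 0 (fully open) to 1 (shut), set as the call begins (left out, the last holds). The fingers move at their own pace and stop on an object; the grip force is fixed at half the most. Time passes only in rows, so rows that do not move let the fingers close. It gives the time, the measured TCP pose, the force, the opening and the grip force at its end, in the units of the state.
- bot.get_obs(): the state, without advancing time (a new reading comes with each control period).
- bot.capture(name): name is "scene" or "top" or "wrist"; returns the picture (420x560x3 uint8, red, green, blue); there is no depth.
- bot.camera_model(name): a dict with "camera_matrix" (3x3 intrinsics, pixels), "R" (3x3) and "t" (3): a world point X has camera coordinates R X + t. Camera axes: x right, y down, z forward; pixel columns grow to the right and rows downward; lengths in mm; the calibration is good to about 2 mm. A picture is of the moment at which its call begins: read the wrist's pose just before it. camera_model takes no time and is no camera call; for the wrist camera it gives the pose at the moment of the call.
- bot.close_job(): hands the job in; it is judged then, once.
The state is a dict: "time": time; "joint_positions": joint angles; "dq": joint speeds; "tau": joint torques, N m; "tool_pos": TCP position; "tcp_rot": TCP orientation; "contact_force": force on the tool from outside, world axes, zero at the start; "moment": the same for the moment, N m; "grip_width": finger opening in mm; "finger_force": force on a finger pad.
Only numpy, scipy, OpenCV 4.12 (cv2) and the standard library are available. Lean on these libraries where they do the work, as an engineer would, in place of code of your own. Each camera call takes 0.05 s, during which the arm holds its last target. There are 200 camera calls.

## Task

Pick up the loose turned lid, set it (do not drop it) on the round wooden box in the drilling jig so that it sits fully seated and level, and let go of it. Then turn the jig's index knob clockwise, seen from above, three clicks from home to the third stop without overrunning toward the fourth, and finish still gripping the knob there, so that the work cannot creep while the hole is drilled. Leave the tools and offcuts lying about where they are.

Things in the scene. Friction and masses are not known exactly. Their poses are not given: they have to be found in the camera images.
- indexing_jig: Drilling jig fixed to the bench: grey housing 130 x 300 mm (350 over its end lugs), 28 mm high. Origin under its centre, z up, y along its length: box over y = -85 mm, index knob over y = +85 mm, roller arm on the -x side. At x = 47 mm, y = 0 a 90 mm high post carries a drill guide, parked and fixed, out to x = 124 mm.
- turned_box: Round wooden box, open on top, clamped on the jig's work spindle and turning with it: 89 mm outside, mouth 72 mm inside diameter, 42 mm high, its foot 38 mm and its flat rim 80 mm above the bench. Origin at the middle of its foot, z up.
- box_rim (a point): Centre of the box's mouth, at rim height (80 mm above the bench), z up.
- lid: Loose turned wooden lid, 80 to 180 g, lying register down: 93 mm flange (underside 9 mm, top 18 mm above the origin), tapered register below it 65 mm across (53 mm at its foot), 9 mm deep; central cylindrical knob 22 mm across from 18 to 44 mm above the origin. Origin at the middle of the underside, z up. Seated, it is 9 mm below box_rim.
- index_knob: Black bar knob on the vertical axis of the jig's pin wheel: bar 18 mm wide with flats 46 mm long facing its own +y and -y, 34 mm high (67 to 101 mm above the bench), pointed nose toward its -x. At home the nose points at the sprung roller. Origin on the axis under the bar. Below lies a 104 mm wheel with 16 upright pins, up to 51 mm high. It turns the box one to one.
- knob_grip (a point): Point on the knob's axis at the height to grip, 20 mm above the bar's underside, 87 mm above the bench; axes as index_knob.
- index_wheel (a joint): Angle of the index knob in rad, growing clockwise seen from above. Stops (roller between two pins) are 0.393 rad (22.5 degrees) apart: home 0, first 0.393, second 0.785, third 1.178, fourth 1.571. It starts in the home stop. Leaving a stop takes about 0.25 N m; at the hump halfway this fades to nothing, then the wheel pulls on by itself and drops into the next stop.
- calliper: Bystander: steel vernier calliper, 230 mm long, lying flat behind the jig. Origin under its middle.
- pencil: Bystander: yellow pencil, 170 mm long, lying along the jig's front. Origin under its middle.
- sanding_block: Bystander: wooden sanding block 62 x 105 x 30 mm behind the lid. Origin under its middle.
- offcut_dark: Bystander: dark wood offcut 22 x 95 x 22 mm to the right of the lid. Origin under its middle.
- offcut_pale: Bystander: pale wood offcut 30 x 55 x 18 mm in front of the lid. Origin under its middle.
- try_square: Bystander: try square 161 x 115 x 19 mm lying flat behind the toggle clamp. Origin under its middle. (The toggle clamp between jig and lid is fixed to the bench and stands 85 mm high.)
There are look-alikes about, which are no part of the job. There is more than one size of the lid; the one meant has the size given above.

How it is judged (in metres and radians):
On the way, in this order (a step that is already met when the one before it is completed fails the run):
1. the lid sits seated and level on the box, let go, with the knob still at home (horizontal distance between lid and box_rim below 0.005 m and z of lid in the frame of box_rim between -0.0105 and -0.0075 m and angle between lid's own z axis and vertical below 0.03 rad and contact force between the fingers and lid below 0.1 N and value of joint index_wheel between -0.15 and 0.15 rad), for 0.3 s.
2. the knob is gripped and stands in the third stop (value of joint index_wheel between 1.1081 and 1.2481 rad and contact force between the fingers and index_knob above 4 N), for 0.3 s.
At the end, for the whole second after the job is handed in: Index wheel at 1.178 rad within 0.07, still, the fingers gripping its knob with over 4 N; the lid untouched on the box: within 5 mm of centre, its origin 9 mm (plus or minus 1.5) below the rim, tilted under 0.03 rad (all of step 2 and horizontal distance between lid and box_rim below 0.005 m and z of lid in the frame of box_rim between -0.0105 and -0.0075 m and angle between lid's own z axis and vertical below 0.03 rad and contact force between the fingers and lid below 0.1 N and velocity of joint index_wheel between -0.1 and 0.1 rad/s and linear speed of lid below 0.02 m/s); the arm keeps its last pose, push and grip.
It fails at once if the knob is turned past the third stop toward the fourth (over 1.40 rad) (value of joint index_wheel above 1.4 rad).
It fails at once if the lid is dropped (falls free at over 0.5 m/s) (linear speed of lid above 0.5 m/s and contact force between the fingers and lid below 0.01 N).
It fails at once if a tool or offcut is moved more than 30 mm (distance of any of calliper, pencil, sanding_block, offcut_dark, offcut_pale, try_square from where it was at the start of the episode above 0.03 m).
It also fails if it takes over 59 s, if anything falls off the work surface, if the arm or the gripper's body presses on something with over 40 N, if the wrist force passes 120 N, or if a joint passes its speed limit or range.

## Working session

There is one attempt and no reset: what is moved stays moved. The work goes in short steps, Python scripts to look and compute and a tool call to move; the robot and the scene stay as the last step left them, time stands still between calls to the robot, and variables do not carry over. Pictures are saved under pics/ and viewed, at most 10 in all, crops included, and the job is handed in when it is done.

Besides the shell and the picture viewer there is one more tool, called as name(argument=value, ...), one argument or row to a line, values as JSON. carry_out: Moves the arm, as the interface text tells. Its arguments: {"type":"object","properties":{"plan":{"type":"array"},"gripper":{"type":"number"}},"required":["plan"]}

```bash
mkdir -p pics; python3 - <<'E'
from plant import bot
import cv2
print(bot.get_obs(), bot.grip_point_offset)
for n in("scene","top"):
    cv2.imwrite(f"pics/{n}1.png",cv2.resize(bot.capture(n)[:,:,::-1],(800,600),interpolation=cv2.INTER_CUBIC))
    print(n,bot.camera_model(n))
E
```

```text
{'time': 0.0, 'joint_positions': array([-1.37300283e+00,  3.42689572e-01,  1.52502528e+00, -4.08947864e-05,
        1.27539110e+00, -1.45964892e-01]), 'dq': array([ 0.00125505,  0.00011655, -0.00085525, -0.00027272, -0.00192648,
        0.00087332]), 'tau': array([-9.75876719e-04, -4.31244242e+01, -2.44223642e+01,  7.18094129e-02,
        5.58630866e-02, -1.15667140e-04]), 'tool_pos': array([ 176.88452391, -493.86791065,  226.0592828 ]), 'tcp_rot': array([-3.14008976e+00, -1.81415401e-04,  3.43770192e-01]), 'contact_force': array([-0.17891868, -0.04427872, -0.41113921]), 'moment': array([0.01768447, 0.01525565, 0.04260103]), 'finger_force': 0.0, 'grip_width': 91.90977961471555} 18.8
scene {'camera_matrix': array([[393.19415443,   0.        , 279.4560071 ],
       [  0.        , 393.19415443, 206.17321796],
       [  0.        ,   0.        ,   1.        ]]), 'R': array([[-0.85646656, -0.51581904,  0.01989361],
       [-0.240779  ,  0.3651068 , -0.89929   ],
       [ 0.45660761, -0.77500177, -0.43690016]]), 't': array([376.6948446 , 263.15173835, 640.27182963])}
top {'camera_matrix': array([[502.89190547,   0.        , 275.08059001],
       [  0.        , 502.89190547, 218.4384885 ],
       [  0.        ,   0.        ,   1.        ]]), 'R': array([[-0.02447465, -0.99951472, -0.01926952],
       [-0.98914566,  0.0270053 , -0.14443538],
       [ 0.14488567,  0.01552535, -0.98932659]]), 't': array([-125.49024809,  525.45686884, 1404.15192209])}
```

View pics/top1.png

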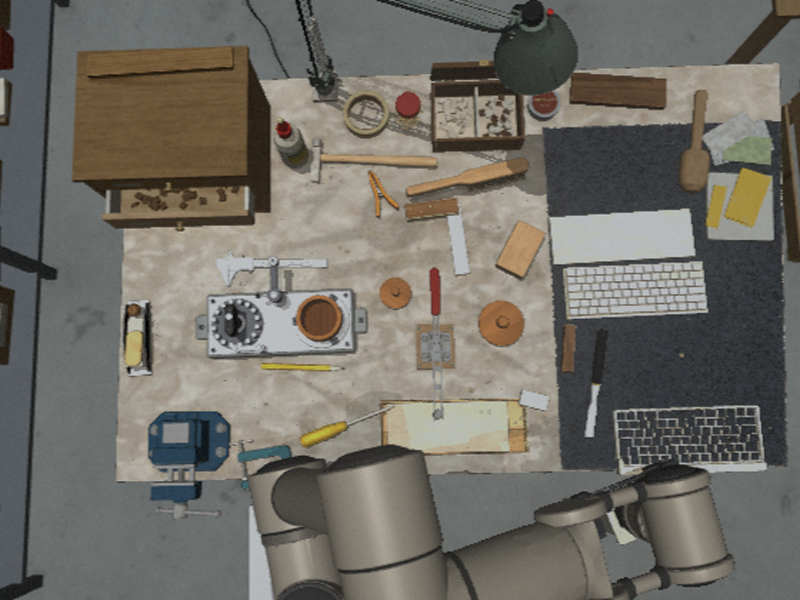

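View pics/scene1.png

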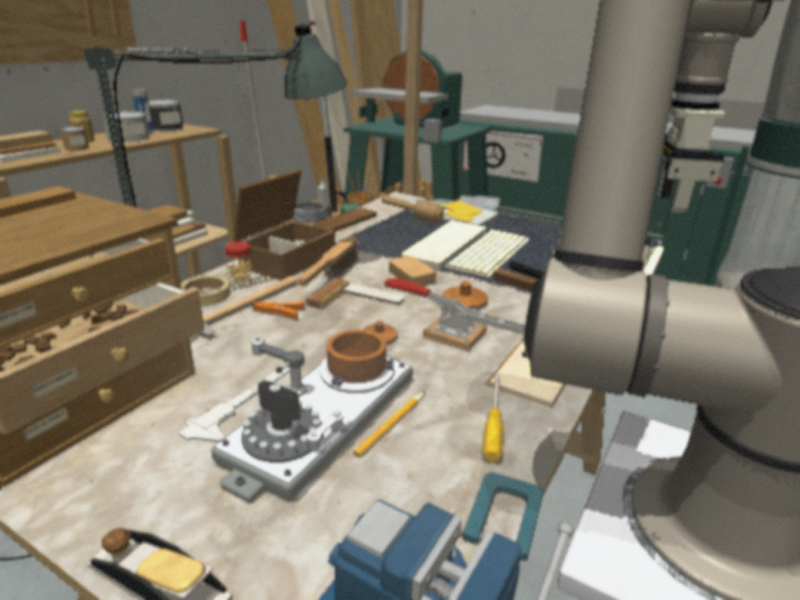

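The top view shows the large lid at about (501,323), the box at (320,318), the knob at (235,323), the toggle clamp at (436,345) and a small decoy lid at (396,292). I'll zoom in on the jig and the lid.

```bash
cat > h.py <<'E'
import numpy as np, cv2
from plant import bot
def ray(cam,u,v,z):
    "pixel (native) -> world point at height z"
    m=bot.camera_model(cam) if isinstance(cam,str) else cam
    C=-m["R"].T@m["t"]; d=m["R"].T@np.linalg.solve(m["camera_matrix"],[u,v,1.])
    return C+d*(z-C[2])/d[2]
def crop(im,x0,y0,w,h,s,f):
    cv2.imwrite(f,cv2.resize(im[y0:y0+h,x0:x0+w,::-1],None,fx=s,fy=s,interpolation=cv2.INTER_CUBIC))
E
python3 - <<'E'
from h import *
im=bot.capture("top")
a=im[185:265,135:265]; b=im[200:250,325:405]
A=cv2.resize(a,None,fx=6,fy=6,interpolation=cv2.INTER_CUBIC)[:, :, ::-1]
cv2.imwrite("pics/jig.png",A)
crop(im,325,195,80,60,8,"pics/lid.png")
for n,u,v,z in(("lidknob",503,322,44),("lidflange",501,323,18),("box",320,317.5,80),("knob",235,322,101),("smalllid",395,292,10),("clamp",436,345,0),("jigTL",208,292,28),("jigTR",353,290,28),("jigBL",208,357,28),("jigBR",355,353,28)):
    print(n,ray("top",u*.7,v*.7,z).round(1))
E
```

```text
lidknob [ 495.1 -357.1   44. ]
lidflange [ 496.5 -356.6   18. ]
box [508.9   2.6  80. ]
knob [501.6 163.7 101. ]
smalllid [ 567.4 -143.8   10. ]
clamp [ 457.1 -224.6    0. ]
jigTL [574.9 236.8  28. ]
jigTR [570.8 -58.9  28. ]
jigBL [442.2 235.1  28. ]
jigBR [442.5 -60.8  28. ]
```

View pics/jig.png

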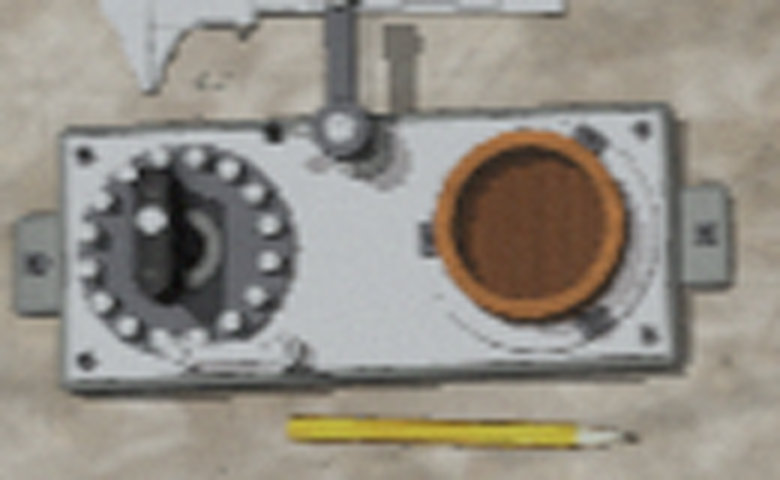

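View pics/lid.png

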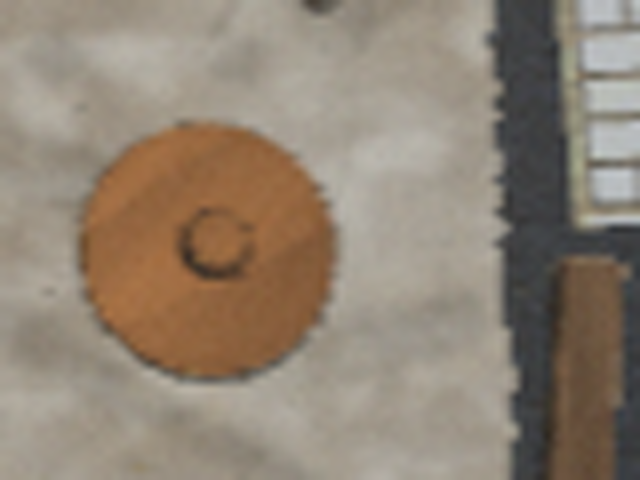

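The crops give the lid flange centre at native pixel (351,226) and the box rim centre at (223.4,222.3). The bar knob lies roughly along world x. I'll move above the lid, turning toward a yaw that keeps the last joint in range for the later knob turn.

carry_out(
  plan=[
    {"tx":26,"ty":11.4,"rz":0.149},
    {"tx":26,"ty":11.4,"rz":0.149},
    {"tx":26,"ty":11.4,"rz":0.149},
    {"tx":26,"ty":11.4,"rz":0.149},
    {"tx":26,"ty":11.4,"rz":0.149},
    {"tx":26,"ty":11.4,"rz":0.149},
    {"tx":26,"ty":11.4,"rz":0.149},
    {"tx":26,"ty":11.4,"rz":0.149},
    {"tx":26,"ty":11.4,"rz":0.149},
    {"tx":26,"ty":11.4,"rz":0.149},
    {"tx":26,"ty":11.4,"rz":0.149},
    {"tx":26,"ty":11.4,"rz":0.149},
  ],
)

```text
invalid input at $.plan[0]: expected keys tx, ty, tz, rx, ry, rz
```

```bash
python3 - <<'E'
from h import *
o=bot.get_obs(); print(o["time"],o["tool_pos"],o["tcp_rot"],o["joint_positions"].round(2))
m=bot.camera_model("wrist"); im=bot.capture("wrist"); print(-m["R"].T@m["t"],m["R"][2],m["camera_matrix"][0])
crop(im,0,0,560,420,1.4,"pics/w1.png")
np.savez("w1.npz",**m)
print(ray("top",350.6,225.9,16),ray("top",223.1,222.0,80))
X=np.array([496,-357,44.]);
p=m["camera_matrix"]@(m["R"]@X+m["t"]);print(p[:2]/p[2]*1.4)
E
```

```text
0.15 [ 176.90725503 -493.98380411  226.20186939] [-3.14043593e+00 -1.40407808e-04  3.43790115e-01] [-1.37  0.34  1.52 -0.    1.28 -0.15]
[ 247.74218235 -468.62650303  385.54201766] [-0.26142386 -0.09219307 -0.96081112] [347.93583919   0.         278.9661324 ]
[ 497.32771672 -356.6175089    16.        ] [509.6643988    5.09468029  80.        ]
[ 351.000505  -387.3928408]
```

View pics/w1.png

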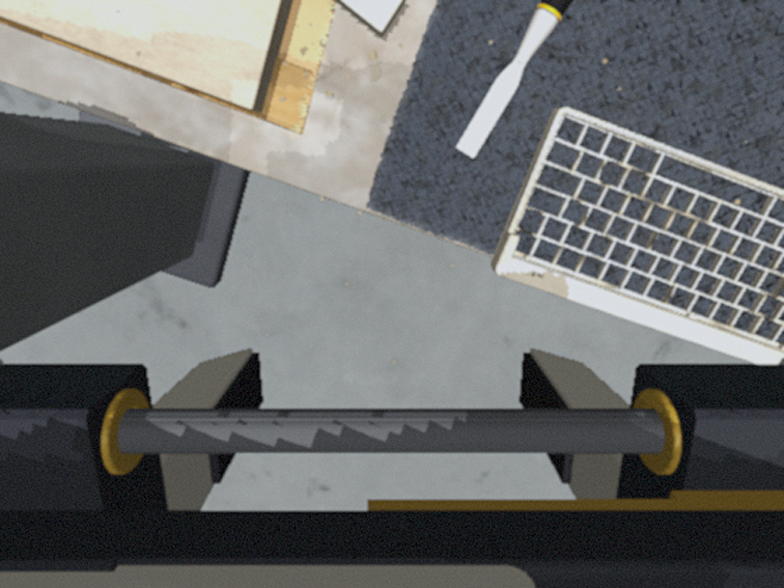

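The picture is still from the start pose: keyboard and mat above, fingers near the bottom (250–530,400). The move was refused because every key is needed, so I'll repeat it in full, offset so the lid falls in the wrist view.

carry_out(
  plan=[
    {"tx":28.4,"ty":8.6,"tz":0,"rx":0,"ry":0,"rz":0.149},
    {"tx":28.4,"ty":8.6,"tz":0,"rx":0,"ry":0,"rz":0.149},
    {"tx":28.4,"ty":8.6,"tz":0,"rx":0,"ry":0,"rz":0.149},
    {"tx":28.4,"ty":8.6,"tz":0,"rx":0,"ry":0,"rz":0.149},
    {"tx":28.4,"ty":8.6,"tz":0,"rx":0,"ry":0,"rz":0.149},
    {"tx":28.4,"ty":8.6,"tz":0,"rx":0,"ry":0,"rz":0.149},
    {"tx":28.4,"ty":8.6,"tz":0,"rx":0,"ry":0,"rz":0.149},
    {"tx":28.4,"ty":8.6,"tz":0,"rx":0,"ry":0,"rz":0.149},
    {"tx":28.4,"ty":8.6,"tz":0,"rx":0,"ry":0,"rz":0.149},
    {"tx":28.4,"ty":8.6,"tz":0,"rx":0,"ry":0,"rz":0.149},
    {"tx":28.4,"ty":8.6,"tz":0,"rx":0,"ry":0,"rz":0.149},
    {"tx":28.4,"ty":8.6,"tz":0,"rx":0,"ry":0,"rz":0.149},
  ],
)

```text
time: 1.4
tool_pos: [518.8, -390.5, 226.4]
tcp_rot: [-3.141, -0.001, 2.138]
contact_force: [0.0, 0.0, 0.4]
grip_width: 91.7
finger_force: 0.0
```

```bash
python3 - <<'E'
from h import *
for i in range(3): bot.capture("wrist")
o=bot.get_obs(); print(o["time"],o["tool_pos"],o["tcp_rot"],o["joint_positions"].round(2))
m=bot.camera_model("wrist"); im=bot.capture("wrist")
crop(im,0,0,560,420,1.4,"pics/w2.png")
np.savez("w2.npz",**m)
X=np.array([497,-357,44.]);
p=m["camera_matrix"]@(m["R"]@X+m["t"]);print(p[:2]/p[2]*1.4)
E
```

```text
1.55 [ 518.87044784 -390.10155782  225.84907119] [-3.14140317e+00 -1.06826775e-03  2.13346305e+00] [-0.76  0.58  1.14  0.    1.42 -1.33]
[388.5660265  209.86346009]
```

View pics/w2.png

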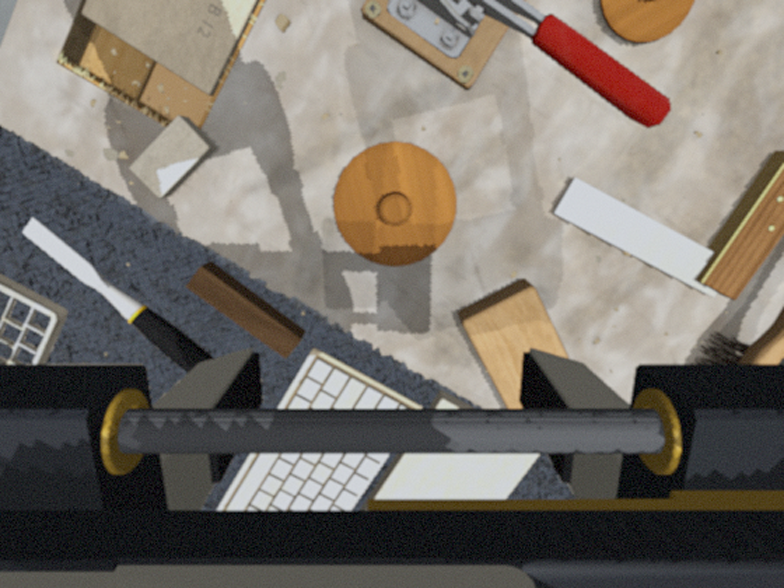

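The lid sits at pixels x 333–457, y 141–266, so its flange centre is about (394.7,203.5), with the knob top at (394,208). The path to it is clear.

```bash
python3 - <<'E'
from h import *
m=dict(np.load("w2.npz"))
print(ray(m,394.7/1.4,203.5/1.4,16),ray(m,394/1.4,208/1.4,44), ray(m,333/1.4,203.5/1.4,16)-ray(m,457/1.4,203.5/1.4,16))
E
```

```text
[ 499.8147504  -353.06460223   16.        ] [ 499.49951511 -353.90896594   44.        ] [-78.34044187 -49.52798545   0.        ]
```

carry_out(
  plan=[
    {"tx":-10,"ty":18,"tz":-20,"rx":0,"ry":0,"rz":0},
    {"tx":-10,"ty":18,"tz":-35,"rx":0,"ry":0,"rz":0},
    {"tx":0,"ty":0,"tz":-35,"rx":0,"ry":0,"rz":0},
    {"tx":0,"ty":0,"tz":-30,"rx":0,"ry":0,"rz":0},
    {"tx":0,"ty":0,"tz":-30,"rx":0,"ry":0,"rz":0},
    {"tx":0,"ty":0,"tz":-20,"rx":0,"ry":0,"rz":0},
    {"tx":0,"ty":0,"tz":-15,"rx":0,"ry":0,"rz":0},
    {"tx":0,"ty":0,"tz":-10,"rx":0,"ry":0,"rz":0},
    {"tx":0,"ty":0,"tz":-5,"rx":0,"ry":0,"rz":0},
    {"tx":0,"ty":0,"tz":0,"rx":0,"ry":0,"rz":0},
    {"tx":0,"ty":0,"tz":0,"rx":0,"ry":0,"rz":0},
  ],
)

```text
time: 2.7
tool_pos: [498.0, -355.6, 27.5]
tcp_rot: [3.141, 0.001, 2.131]
contact_force: [1.1, 0.7, -0.2]
grip_width: 91.9
finger_force: 0.0
```

carry_out(
  plan=[
    {"tx":0.8,"ty":1.2,"tz":-3,"rx":0,"ry":0,"rz":0},
    {"tx":0,"ty":0,"tz":-2.5,"rx":0,"ry":0,"rz":0},
    {"tx":0,"ty":0,"tz":0,"rx":0,"ry":0,"rz":0},
    {"tx":0,"ty":0,"tz":0,"rx":0,"ry":0,"rz":0},
  ],
)

```text
time: 3.1
tool_pos: [498.6, -353.8, 21.3]
tcp_rot: [3.142, 0.0, 2.132]
contact_force: [-0.5, -0.3, 0.3]
grip_width: 91.7
finger_force: 0.0
```

carry_out(
  plan=[
    {"tx":0,"ty":0,"tz":0,"rx":0,"ry":0,"rz":0},
    {"tx":0,"ty":0,"tz":0,"rx":0,"ry":0,"rz":0},
    {"tx":0,"ty":0,"tz":0,"rx":0,"ry":0,"rz":0},
    {"tx":0,"ty":0,"tz":0,"rx":0,"ry":0,"rz":0},
    {"tx":0,"ty":0,"tz":0,"rx":0,"ry":0,"rz":0},
    {"tx":0,"ty":0,"tz":0,"rx":0,"ry":0,"rz":0},
    {"tx":0,"ty":0,"tz":0,"rx":0,"ry":0,"rz":0},
    {"tx":0,"ty":0,"tz":0,"rx":0,"ry":0,"rz":0},
    {"tx":0,"ty":0,"tz":0,"rx":0,"ry":0,"rz":0},
    {"tx":0,"ty":0,"tz":0,"rx":0,"ry":0,"rz":0},
  ],
  gripper=1,
)

```text
time: 4.1
tool_pos: [498.6, -353.9, 21.2]
tcp_rot: [3.141, 0.0, 2.132]
contact_force: [-0.5, 0.8, 0.2]
grip_width: 21.4
finger_force: 30.0
```

Gripped: opening 21.4 mm, force 30 N. Next I lift and carry it to a spot beside the box where the wrist camera sees both box and knob.

carry_out(
  plan=[
    {"tx":0,"ty":0,"tz":8,"rx":0,"ry":0,"rz":0},
    {"tx":0,"ty":0,"tz":20,"rx":0,"ry":0,"rz":0},
    {"tx":0,"ty":0,"tz":30,"rx":0,"ry":0,"rz":0},
    {"tx":0,"ty":0,"tz":35,"rx":0,"ry":0,"rz":0},
    {"tx":0,"ty":0,"tz":35,"rx":0,"ry":0,"rz":0},
    {"tx":0,"ty":0,"tz":30,"rx":0,"ry":0,"rz":0},
    {"tx":0,"ty":0,"tz":20,"rx":0,"ry":0,"rz":0},
    {"tx":0,"ty":0,"tz":10,"rx":0,"ry":0,"rz":0},
    {"tx":0,"ty":0,"tz":2,"rx":0,"ry":0,"rz":0},
  ],
)

```text
time: 5.0
tool_pos: [498.8, -354.1, 212.5]
tcp_rot: [3.141, 0.002, 2.132]
contact_force: [0.4, 0.3, -0.7]
grip_width: 20.9
finger_force: 30.0
```

carry_out(
  plan=[
    {"tx":2,"ty":10,"tz":0,"rx":0,"ry":0,"rz":0},
    {"tx":4,"ty":20,"tz":0,"rx":0,"ry":0,"rz":0},
    {"tx":6,"ty":30,"tz":0,"rx":0,"ry":0,"rz":0},
    {"tx":8,"ty":36,"tz":0,"rx":0,"ry":0,"rz":0},
    {"tx":8,"ty":36,"tz":0,"rx":0,"ry":0,"rz":0},
    {"tx":8,"ty":36,"tz":0,"rx":0,"ry":0,"rz":0},
    {"tx":8,"ty":36,"tz":0,"rx":0,"ry":0,"rz":0},
    {"tx":6,"ty":32,"tz":0,"rx":0,"ry":0,"rz":0},
    {"tx":4,"ty":24,"tz":0,"rx":0,"ry":0,"rz":0},
    {"tx":3,"ty":15,"tz":0,"rx":0,"ry":0,"rz":0},
    {"tx":1,"ty":7,"tz":0,"rx":0,"ry":0,"rz":0},
  ],
)

```text
time: 6.1
tool_pos: [556.2, -69.6, 210.5]
tcp_rot: [-3.141, -0.001, 2.134]
contact_force: [0.4, -0.2, -2.3]
grip_width: 21.3
finger_force: 30.0
```

```bash
python3 - <<'E'
from h import *
for i in range(4): bot.capture("wrist")
o=bot.get_obs(); print(o["time"],o["tool_pos"],o["tcp_rot"],o["contact_force"],o["grip_width"],o["joint_positions"].round(2))
m=bot.camera_model("wrist"); im=bot.capture("wrist")
crop(im,0,0,560,420,1.4,"pics/w3.png")
np.savez("w3.npz",**m)
E
```

```text
6.3 [556.41322688 -72.50533771 211.01456948] [-3.14116394e+00  5.93328211e-05  2.13132088e+00] [-0.26772112 -0.46113922 -0.10125037] 21.362639947468722 [-0.27  0.42  1.45 -0.    1.27 -0.83]
```

View pics/w3.png

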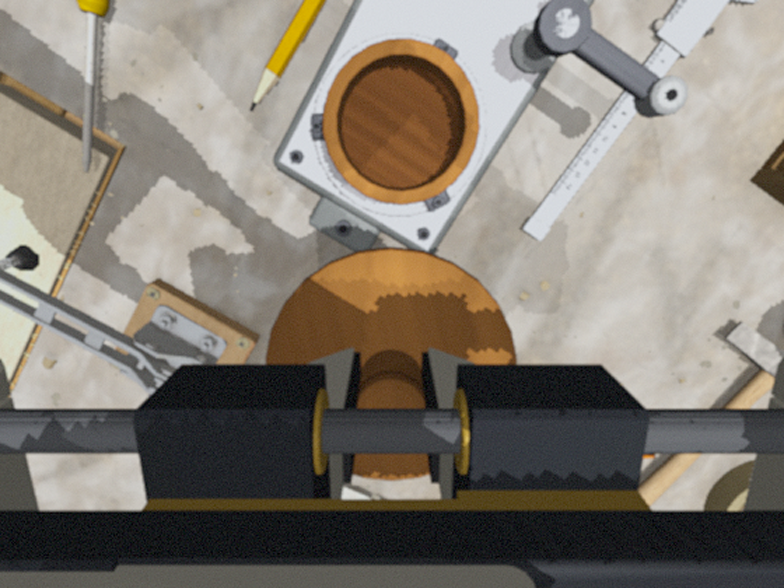

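The box rim shows with its mouth at about x 339–464, y 56–190. The held lid's front edge is at row 249, spanning x 267–517. I'll fit both in code from this same camera, so the calibration error is shared.

```bash
python3 - <<'E'
from h import *
from scipy.optimize import least_squares
from scipy.spatial.transform import Rotation as Ro
m=dict(np.load("w3.npz")); K,R,t=m["camera_matrix"],m["R"],m["t"]
im=cv2.cvtColor(cv2.imread("pics/w3.png"),cv2.COLOR_BGR2GRAY).astype(float)
im=cv2.GaussianBlur(im,(0,0),1.5)
def proj(X): p=(K@(R@X.T+t[:,None])); return (p[:2]/p[2]).T*1.4
# inner mouth edge: bright->dark along radial lines
def circ(c,r,z,th): return np.stack([c[0]+r*np.cos(th),c[1]+r*np.sin(th),np.full_like(th,z)],1)
def fit(c,r,z,sel,sign,rng=5):
    th=np.linspace(0,2*np.pi,120,endpoint=False)
    for it in range(6):
        rs=r+np.arange(-rng,rng+.01,.15); P=[]
        prof=np.array([[cv2.remap(im,*[np.array([[v]],np.float32) for v in q],cv2.INTER_LINEAR)[0,0] for q in proj(circ(c,rr,z,th))] for rr in rs])
        g=np.gradient(prof,axis=0)*sign; k=g[2:-2].argmax(0)+2; val=g.max(0)
        q=proj(circ(c,r,z,th)); ok=(val>np.percentile(val,25))&sel(q)
        x=np.array([*( (c[:2])+0 ),r]); pts=np.stack([c[0]+rs[k]*np.cos(th),c[1]+rs[k]*np.sin(th)],1)[ok]
        s=least_squares(lambda x:np.hypot(pts[:,0]-x[0],pts[:,1]-x[1])-x[2],[c[0],c[1],r],loss="soft_l1",f_scale=.3)
        c=s.x[:2]
    return s.x,np.median(abs(s.fun)),ok.sum()
c0=ray(m,401.5/1.4,123/1.4,80)[:2]; print("c0",c0)
box=fit(c0,36,80,lambda q:q[:,1]>0,1); print("mouth",box)
print("outer",fit(box[0][:2],44.5,80,lambda q:q[:,1]<120,1), fit(box[0][:2],44.5,80,lambda q:q[:,1]<120,-1))
T=np.array([556.4,-72.5]); y=2.1315; ex=np.array([np.cos(y),np.sin(y)])
for z in(-12.3,-3.3):
    for e in(-2,0,2): print(z,e,proj(np.r_[T+ex*(46.5+e),211+z][None]))
col=im[225:275,392]; print("lid edge row",225+abs(np.gradient(col)).argmax(), np.gradient(col).round(0)[10:45].tolist())
for row in(330,):
  g=np.gradient(im[row]);print("L/R",240+abs(g[240:300]).argmax(),490+abs(g[490:540]).argmax())
E
```

```text
c0 [512.4664628    9.84288271]
mouth (array([512.56997444,   8.86765925,  36.15992662]), np.float64(0.12852751144720642), np.int64(90))
outer (array([512.59032923,   8.96661606,  44.0059969 ]), np.float64(0.16027478012860286), np.int64(56)) (array([503.80977089,   2.36908469,  42.50184447]), np.float64(1.3315130225411274), np.int64(38))
-12.3 -2 [[389.19360355 245.65719556]]
-12.3 0 [[389.19453297 240.07511623]]
-12.3 2 [[389.19546837 234.45711084]]
-3.3 -2 [[389.11947547 250.33702483]]
-3.3 0 [[389.12020355 244.47666886]]
-3.3 2 [[389.12093656 238.57660209]]
lid edge row 230 [-2.0, 4.0, 10.0, 14.0, 15.0, 12.0, 8.0, 3.0, -2.0, -7.0, -13.0, -16.0, -13.0, -5.0, 5.0, 10.0, 9.0, 6.0, 3.0, 1.0, 1.0, 0.0, 0.0, 0.0, 0.0, 0.0, 0.0, 0.0, 0.0, 0.0, 0.0, 0.0, 0.0, 0.0, 0.0]
L/R 271 510
```

The mouth radius fits at 36.2 mm (36 expected), so the box is at (512.6, 8.9) and the lid is centred in the grip within 0.5 mm. Moving over the box and stopping just above the rim.

carry_out(
  plan=[
    {"tx":-5,"ty":9.4,"tz":0,"rx":0,"ry":0,"rz":0},
    {"tx":-12,"ty":22,"tz":0,"rx":0,"ry":0,"rz":0},
    {"tx":-14,"ty":26,"tz":-5,"rx":0,"ry":0,"rz":0},
    {"tx":-9.8,"ty":18,"tz":-10,"rx":0,"ry":0,"rz":0},
    {"tx":-3,"ty":6,"tz":-20,"rx":0,"ry":0,"rz":0},
    {"tx":0,"ty":0,"tz":-25,"rx":0,"ry":0,"rz":0},
    {"tx":0,"ty":0,"tz":-22,"rx":0,"ry":0,"rz":0},
    {"tx":0,"ty":0,"tz":-14,"rx":0,"ry":0,"rz":0},
    {"tx":0,"ty":0,"tz":-7,"rx":0,"ry":0,"rz":0},
    {"tx":0,"ty":0,"tz":-2,"rx":0,"ry":0,"rz":0},
    {"tx":0,"ty":0,"tz":0,"rx":0,"ry":0,"rz":0},
    {"tx":0,"ty":0,"tz":0,"rx":0,"ry":0,"rz":0},
  ],
)

```text
time: 7.55
tool_pos: [513.3, 9.4, 107.0]
tcp_rot: [3.14, 0.001, 2.132]
contact_force: [0.0, -0.2, -0.4]
grip_width: 21.5
finger_force: 30.0
```

carry_out(
  plan=[
    {"tx":-0.6,"ty":-0.5,"tz":-2,"rx":0,"ry":0,"rz":0},
    {"tx":0,"ty":0,"tz":-3,"rx":0,"ry":0,"rz":0},
    {"tx":0,"ty":0,"tz":-3,"rx":0,"ry":0,"rz":0},
    {"tx":0,"ty":0,"tz":-2.5,"rx":0,"ry":0,"rz":0},
    {"tx":0,"ty":0,"tz":-1.5,"rx":0,"ry":0,"rz":0},
    {"tx":0,"ty":0,"tz":0,"rx":0,"ry":0,"rz":0},
    {"tx":0,"ty":0,"tz":0,"rx":0,"ry":0,"rz":0},
  ],
)

```text
time: 8.25
tool_pos: [512.2, 9.0, 94.2]
tcp_rot: [3.142, -0.0, 2.132]
contact_force: [0.4, 0.2, -1.4]
grip_width: 21.1
finger_force: 30.0
```

carry_out(
  plan=[
    {"tx":0,"ty":0,"tz":-0.7,"rx":0,"ry":0,"rz":0},
    {"tx":0,"ty":0,"tz":-0.7,"rx":0,"ry":0,"rz":0},
    {"tx":0,"ty":0,"tz":-0.4,"rx":0,"ry":0,"rz":0},
    {"tx":0,"ty":0,"tz":0,"rx":0,"ry":0,"rz":0},
    {"tx":0,"ty":0,"tz":0,"rx":0,"ry":0,"rz":0},
  ],
)

```text
time: 8.75
tool_pos: [512.2, 9.0, 92.4]
tcp_rot: [3.142, 0.0, 2.132]
contact_force: [0.0, 0.1, -1.0]
grip_width: 21.0
finger_force: 30.0
```

carry_out(
  plan=[
    {"tx":0,"ty":0,"tz":-0.5,"rx":0,"ry":0,"rz":0},
    {"tx":0,"ty":0,"tz":-0.5,"rx":0,"ry":0,"rz":0},
    {"tx":0,"ty":0,"tz":0,"rx":0,"ry":0,"rz":0},
    {"tx":0,"ty":0,"tz":0,"rx":0,"ry":0,"rz":0},
  ],
)

```text
time: 9.15
tool_pos: [512.3, 9.0, 92.2]
tcp_rot: [3.141, 0.001, 2.132]
contact_force: [-2.7, -0.2, 6.3]
grip_width: 21.3
finger_force: 30.0
```

Contact shows 6 N at the expected seated height of 92.2 mm. Releasing.

carry_out(
  plan=[
    {"tx":0,"ty":0,"tz":0,"rx":0,"ry":0,"rz":0},
    {"tx":0,"ty":0,"tz":0,"rx":0,"ry":0,"rz":0},
    {"tx":0,"ty":0,"tz":0,"rx":0,"ry":0,"rz":0},
    {"tx":0,"ty":0,"tz":0,"rx":0,"ry":0,"rz":0},
    {"tx":0,"ty":0,"tz":0,"rx":0,"ry":0,"rz":0},
  ],
  gripper=0.5,
)

```text
time: 9.65
tool_pos: [512.2, 9.0, 91.3]
tcp_rot: [-3.142, -0.0, 2.132]
contact_force: [-0.2, -0.2, -0.3]
grip_width: 45.6
finger_force: 0.0
```

carry_out(
  plan=[
    {"tx":0,"ty":0,"tz":5,"rx":0,"ry":0,"rz":0},
    {"tx":0,"ty":0,"tz":15,"rx":0,"ry":0,"rz":0},
    {"tx":0,"ty":0,"tz":30,"rx":0,"ry":0,"rz":0},
    {"tx":0,"ty":0,"tz":30,"rx":0,"ry":0,"rz":0},
    {"tx":0,"ty":0,"tz":30,"rx":0,"ry":0,"rz":0},
    {"tx":0,"ty":0,"tz":20,"rx":0,"ry":0,"rz":0},
  ],
)

```text
time: 10.25
tool_pos: [512.7, 9.0, 224.1]
tcp_rot: [3.139, 0.002, 2.132]
contact_force: [0.1, -0.0, -0.2]
grip_width: 45.8
finger_force: 0.0
```

carry_out(
  plan=[
    {"tx":8.3,"ty":13,"tz":0,"rx":0,"ry":0,"rz":0.144},
    {"tx":8.3,"ty":13,"tz":0,"rx":0,"ry":0,"rz":0.144},
    {"tx":8.3,"ty":13,"tz":0,"rx":0,"ry":0,"rz":0.144},
    {"tx":8.3,"ty":13,"tz":0,"rx":0,"ry":0,"rz":0.144},
    {"tx":8.3,"ty":13,"tz":0,"rx":0,"ry":0,"rz":0.144},
    {"tx":8.3,"ty":13,"tz":0,"rx":0,"ry":0,"rz":0.144},
    {"tx":8.3,"ty":13,"tz":0,"rx":0,"ry":0,"rz":0.146},
    {"tx":0,"ty":0,"tz":0,"rx":0,"ry":0,"rz":0},
  ],
  gripper=0,
)

```text
time: 11.05
tool_pos: [570.8, 101.2, 221.5]
tcp_rot: [3.141, 0.0, -3.138]
contact_force: [-0.7, -0.5, 0.0]
grip_width: 91.5
finger_force: 0.0
```

```bash
python3 - <<'E'
from h import *
for i in range(3): bot.capture("wrist")
o=bot.get_obs(); print(o["time"],o["tool_pos"],o["tcp_rot"],o["joint_positions"].round(2))
m=bot.camera_model("wrist"); im=bot.capture("wrist")
crop(im,0,0,560,420,1.4,"pics/w4.png")
np.savez("w4.npz",**m)
E
```

```text
11.2 [569.86083997  99.5680126  221.46006703] [-3.14136727e+00 -4.54974450e-04  3.13832719e+00] [ 0.04  0.44  1.38 -0.    1.32 -1.53]
```

View pics/w4.png

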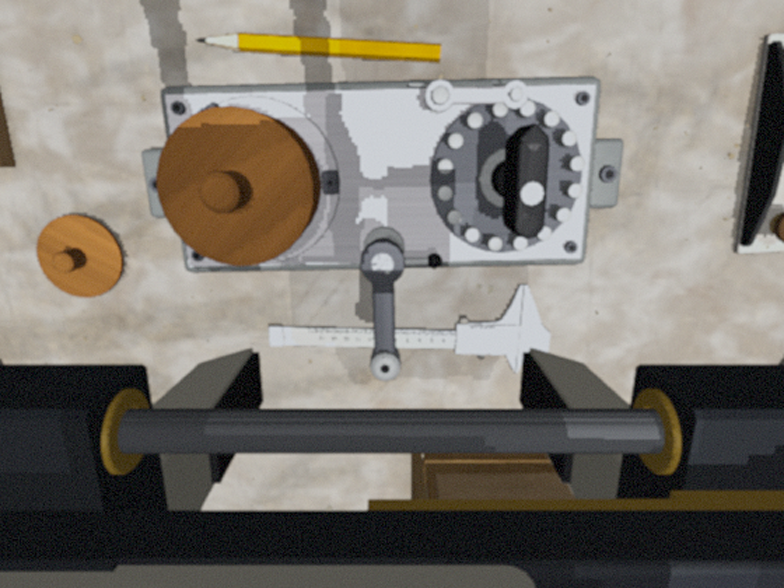

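The lid sits on the box at (238,185). The wheel's pin ring is centred near (511,176), and the bar knob top spans x 517–547, y 125–237, with its nose toward the robot. I'll fit the wheel centre from the pins.

```bash
python3 - <<'E'
from h import *
from scipy.optimize import least_squares
m=dict(np.load("w4.npz"))
P=np.array([(500,109),(551,118),(568,138),(577,163),(576,189),(564,215),(545,233),(522,242),(495,243),(472,234),(453,142),(474,120),(446,165),(445,192),(455,217)])/1.4
W=np.array([ray(m,*p,51)[:2] for p in P])
s=least_squares(lambda x:np.hypot(*(W-x[:2]).T)-x[2],[510,178,46],loss="soft_l1",f_scale=.5);print(s.x,s.fun.round(1))
c=s.x[:2]
a=np.sort(np.arctan2(*(W-c).T[::-1])); 
d=c-np.array([512.6,8.9]); print("knob-box",np.hypot(*d),"jig yaw",np.arctan2(-d[0],d[1]))
for n,u,v,z in(("dot",532,193,101),("nose",536,125,101),("tail",524,237,101),("L",517,190,101),("R",547,190,101),("lidknob",221,190,115)): print(n,ray(m,u/1.4,v/1.4,z))
ed=[ray(m,u/1.4,v/1.4,28)[:2] for u,v in((164,89),(598,79),(188,270),(583,263))]
for p,q in((0,1),(2,3)): e=ed[q]-ed[p]; print("edge yaw",np.arctan2(-e[0],e[1]))
# enlarged view of the knob
im=cv2.imread("pics/w4.png"); cv2.imwrite("pics/knob.png",cv2.resize(im[90:260,420:620],None,fx=3.5,fy=3.5,interpolation=cv2.INTER_CUBIC))
E
```

```text
[509.24792378 179.35788543  43.95115107] [-0.2 -0.1 -0.7 -0.3  0.3  0.6  0.5 -0.3 -0.2 -0.1  1.   0.5 -0.3 -0.
 -0.1]
knob-box 170.49084174760472 jig yaw 0.019662594154526515
dot [515.27464969 179.87029865 101.        ]
nose [479.09678034 179.20682737 101.        ]
tail [540.17646399 177.20196949 101.        ]
L [513.602207   171.30549263 101.        ]
R [513.63893069 188.17616295 101.        ]
lidknob [512.34472555   9.6559925  115.        ]
edge yaw 0.019188798615255895
edge yaw 0.015876062313144902
```

View pics/knob.png

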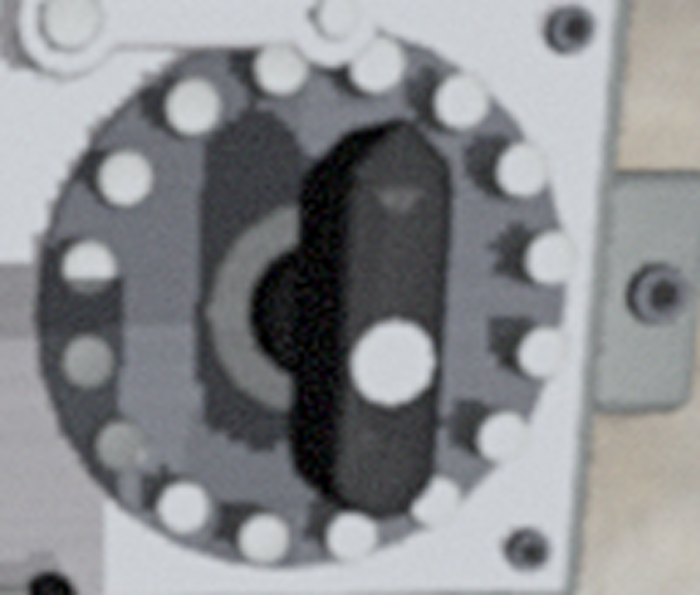

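The wheel centre is (509.3, 179.2), 170.5 mm from the box against 170 expected. Jig yaw is about 0.018 and the bar is aligned with it. The lid knob measured at (512.3, 9.7) confirms the lid is centred. Moving onto the knob.

carry_out(
  plan=[
    {"tx":-15,"ty":20,"tz":0,"rx":0,"ry":0,"rz":0.01},
    {"tx":-20,"ty":27,"tz":0,"rx":0,"ry":0,"rz":0.01},
    {"tx":-15.4,"ty":20,"tz":0,"rx":0,"ry":0,"rz":0},
    {"tx":-10,"ty":12.5,"tz":-10,"rx":0,"ry":0,"rz":0},
    {"tx":0,"ty":0,"tz":-25,"rx":0,"ry":0,"rz":0},
    {"tx":0,"ty":0,"tz":-35,"rx":0,"ry":0,"rz":0},
    {"tx":0,"ty":0,"tz":-30,"rx":0,"ry":0,"rz":0},
    {"tx":0,"ty":0,"tz":-20,"rx":0,"ry":0,"rz":0},
    {"tx":0,"ty":0,"tz":-10,"rx":0,"ry":0,"rz":0},
    {"tx":0,"ty":0,"tz":-5,"rx":0,"ry":0,"rz":0},
    {"tx":0,"ty":0,"tz":0,"rx":0,"ry":0,"rz":0},
    {"tx":0,"ty":0,"tz":0,"rx":0,"ry":0,"rz":0},
  ],
  gripper=0.4,
)

```text
time: 12.45
tool_pos: [510.6, 179.5, 87.5]
tcp_rot: [3.141, 0.002, -3.122]
contact_force: [0.7, -0.5, 0.1]
grip_width: 55.2
finger_force: 0.0
```

carry_out(
  plan=[
    {"tx":-1.0,"ty":-0.4,"tz":-6,"rx":0,"ry":0,"rz":0},
    {"tx":0,"ty":0,"tz":-8,"rx":0,"ry":0,"rz":0},
    {"tx":0,"ty":0,"tz":-4,"rx":0,"ry":0,"rz":0},
    {"tx":0,"ty":0,"tz":-1,"rx":0,"ry":0,"rz":0},
    {"tx":0,"ty":0,"tz":0,"rx":0,"ry":0,"rz":0},
  ],
)

```text
time: 12.95
tool_pos: [508.7, 179.1, 67.1]
tcp_rot: [-3.142, -0.001, -3.121]
contact_force: [0.4, 0.5, -0.0]
grip_width: 55.5
finger_force: 0.0
```

carry_out(
  plan=[
    {"tx":0,"ty":0,"tz":0,"rx":0,"ry":0,"rz":0},
    {"tx":0,"ty":0,"tz":0,"rx":0,"ry":0,"rz":0},
    {"tx":0,"ty":0,"tz":0,"rx":0,"ry":0,"rz":0},
    {"tx":0,"ty":0,"tz":0,"rx":0,"ry":0,"rz":0},
    {"tx":0,"ty":0,"tz":0,"rx":0,"ry":0,"rz":0},
    {"tx":0,"ty":0,"tz":0,"rx":0,"ry":0,"rz":0},
    {"tx":0,"ty":0,"tz":0,"rx":0,"ry":0,"rz":0},
    {"tx":0,"ty":0,"tz":0,"rx":0,"ry":0,"rz":0},
  ],
  gripper=1,
)

```text
time: 13.75
tool_pos: [508.9, 178.5, 67.5]
tcp_rot: [-3.141, -0.0, -3.121]
contact_force: [-0.1, -5.5, 1.5]
grip_width: 17.9
finger_force: 30.0
```

```bash
python3 -c "
from plant import bot
o=bot.get_obs()
for k in o: print(k,o[k])"
```

```text
time 13.75
joint_positions [ 1.95583307e-01  5.46285237e-01  1.68587568e+00 -9.57107088e-04
  9.09622589e-01 -1.39480798e+00]
dq [ 0.00132882  0.00034071  0.00102146 -0.00083956  0.00035548  0.00148305]
tau [ 2.79793873e+00 -4.71074903e+01 -1.91027927e+01  1.17965575e+00
 -2.32577152e-01 -2.68777617e-02]
tool_pos [508.94157938 178.46940071  67.50304244]
tcp_rot [-3.14081556e+00 -5.58830450e-05 -3.12140994e+00]
contact_force [-0.09495567 -5.47936753  1.53173322]
moment [-0.67975459 -0.17063192 -0.02786661]
finger_force 29.999552965164185
grip_width 17.85704463230128
```

carry_out(
  plan=[
    {"tx":0,"ty":-0.6,"tz":0,"rx":0,"ry":0,"rz":-0.04},
    {"tx":0,"ty":0,"tz":0,"rx":0,"ry":0,"rz":-0.06},
    {"tx":0,"ty":0,"tz":0,"rx":0,"ry":0,"rz":-0.06},
    {"tx":0,"ty":0,"tz":0,"rx":0,"ry":0,"rz":-0.06},
    {"tx":0,"ty":0,"tz":0,"rx":0,"ry":0,"rz":-0.06},
    {"tx":0,"ty":0,"tz":0,"rx":0,"ry":0,"rz":-0.06},
    {"tx":0,"ty":0,"tz":0,"rx":0,"ry":0,"rz":-0.053},
    {"tx":0,"ty":0,"tz":0,"rx":0,"ry":0,"rz":0},
    {"tx":0,"ty":0,"tz":0,"rx":0,"ry":0,"rz":0},
  ],
)

```text
time: 14.65
tool_pos: [508.9, 178.5, 67.5]
tcp_rot: [3.141, 0.0, 2.77]
contact_force: [0.2, -2.5, 1.5]
grip_width: 17.7
finger_force: 30.0
```

```bash
python3 -c "
from plant import bot
o=bot.get_obs()
for k in ('tool_pos','tcp_rot','contact_force','moment','finger_force','grip_width'): print(k,o[k])"
```

```text
tool_pos [508.93908612 178.45270106  67.51202597]
tcp_rot [3.14146673e+00 1.50141296e-04 2.77002252e+00]
contact_force [ 0.1689875  -2.50473014  1.48303089]
moment [-0.40072081 -0.14149716 -0.16760153]
finger_force 30.001581609249115
grip_width 17.65511729213468
```

carry_out(
  plan=[
    {"tx":0,"ty":0,"tz":0,"rx":0,"ry":0,"rz":-0.03},
    {"tx":0,"ty":0,"tz":0,"rx":0,"ry":0,"rz":0},
    {"tx":0,"ty":0,"tz":0,"rx":0,"ry":0,"rz":0},
  ],
)

```text
time: 14.95
tool_pos: [509.0, 178.4, 67.5]
tcp_rot: [3.141, 0.0, 2.74]
contact_force: [1.0, -2.4, 2.2]
grip_width: 18.3
finger_force: 30.0
```

```bash
python3 -c "
from plant import bot
o=bot.get_obs()
for k in ('tool_pos','tcp_rot','contact_force','moment','finger_force','grip_width'): print(k,o[k])"
```

```text
tool_pos [508.96318819 178.4455891   67.52212757]
tcp_rot [3.14145883e+00 1.80844395e-04 2.74000961e+00]
contact_force [ 0.96903323 -2.37593653  2.18508712]
moment [-0.42241214 -0.16207582  0.00504033]
finger_force 30.00031739473343
grip_width 18.277667844341558
```

The moment passes through zero there, so the first stop is found with about 0.03 rad of lag in the grip. Two more clicks, slowly.

carry_out(
  plan=[
    {"tx":0,"ty":0,"tz":0,"rx":0,"ry":0,"rz":-0.06},
    {"tx":0,"ty":0,"tz":0,"rx":0,"ry":0,"rz":-0.06},
    {"tx":0,"ty":0,"tz":0,"rx":0,"ry":0,"rz":-0.06},
    {"tx":0,"ty":0,"tz":0,"rx":0,"ry":0,"rz":-0.06},
    {"tx":0,"ty":0,"tz":0,"rx":0,"ry":0,"rz":-0.06},
    {"tx":0,"ty":0,"tz":0,"rx":0,"ry":0,"rz":-0.06},
    {"tx":0,"ty":0,"tz":0,"rx":0,"ry":0,"rz":-0.033},
    {"tx":0,"ty":0,"tz":0,"rx":0,"ry":0,"rz":0},
    {"tx":0,"ty":0,"tz":0,"rx":0,"ry":0,"rz":0},
  ],
)

```text
time: 15.85
tool_pos: [508.9, 178.5, 67.5]
tcp_rot: [3.141, 0.0, 2.347]
contact_force: [0.5, -3.6, 2.5]
grip_width: 17.7
finger_force: 30.0
```

```bash
python3 -c "
from plant import bot
o=bot.get_obs()
for k in ('tool_pos','tcp_rot','contact_force','moment','finger_force','grip_width'): print(k,o[k])"
```

```text
tool_pos [508.94600746 178.48055697  67.50610214]
tcp_rot [3.14137952e+00 8.75368842e-05 2.34703179e+00]
contact_force [ 0.47622378 -3.64779906  2.48590546]
moment [-0.4919913  -0.12122329  0.05391466]
finger_force 30.00014215707779
grip_width 17.713008439224918
```

carry_out(
  plan=[
    {"tx":0,"ty":0,"tz":0,"rx":0,"ry":0,"rz":-0.06},
    {"tx":0,"ty":0,"tz":0,"rx":0,"ry":0,"rz":-0.06},
    {"tx":0,"ty":0,"tz":0,"rx":0,"ry":0,"rz":-0.06},
    {"tx":0,"ty":0,"tz":0,"rx":0,"ry":0,"rz":-0.06},
    {"tx":0,"ty":0,"tz":0,"rx":0,"ry":0,"rz":-0.06},
    {"tx":0,"ty":0,"tz":0,"rx":0,"ry":0,"rz":-0.06},
    {"tx":0,"ty":0,"tz":0,"rx":0,"ry":0,"rz":-0.033},
    {"tx":0,"ty":0,"tz":0,"rx":0,"ry":0,"rz":0},
    {"tx":0,"ty":0,"tz":0,"rx":0,"ry":0,"rz":0},
  ],
)

```text
time: 16.75
tool_pos: [508.9, 178.5, 67.5]
tcp_rot: [3.141, 0.0, 1.954]
contact_force: [-0.1, -3.7, 1.8]
grip_width: 18.0
finger_force: 30.0
```

```bash
python3 -c "
from plant import bot
o=bot.get_obs()
for k in ('tool_pos','tcp_rot','contact_force','moment','finger_force','grip_width'): print(k,o[k])"
```

```text
tool_pos [508.92442469 178.48634253  67.48955756]
tcp_rot [3.14139688e+00 2.75044515e-05 1.95413912e+00]
contact_force [-0.06944899 -3.7420304   1.82166166]
moment [-0.61419013 -0.12641431  0.01465955]
finger_force 30.000101923942566
grip_width 17.956779167847415
```

The moment is about zero after a total turn of 1.21 rad, and the grip is 30 N. One last look to check the lid and the wheel.

carry_out(
  plan=[
    {"tx":0,"ty":0,"tz":0,"rx":0,"ry":0,"rz":0},
    {"tx":0,"ty":0,"tz":0,"rx":0,"ry":0,"rz":0},
    {"tx":0,"ty":0,"tz":0,"rx":0,"ry":0,"rz":0},
    {"tx":0,"ty":0,"tz":0,"rx":0,"ry":0,"rz":0},
  ],
)

```text
time: 17.15
tool_pos: [509.0, 178.5, 67.5]
tcp_rot: [3.141, 0.0, 1.953]
contact_force: [0.1, -3.4, 2.5]
grip_width: 17.8
finger_force: 30.0
```

```bash
python3 - <<'E'
from h import *
m=bot.camera_model("wrist"); np.savez("w5.npz",**m)
a=bot.capture("wrist"); b=bot.capture("scene"); 
A=cv2.resize(a,(520,390)); B=cv2.resize(b[200:360,130:310],None,fx=1.55,fy=2.4375*1.0,interpolation=cv2.INTER_CUBIC) if 0 else cv2.resize(b[215:345,140:300],(280,228))
o=np.zeros((390,800,3),np.uint8); o[:,:520]=A; o[:228,520:]=B
cv2.imwrite("pics/fin.png",o[:,:,::-1])
E
```

```text
(no output)
```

View pics/fin.png

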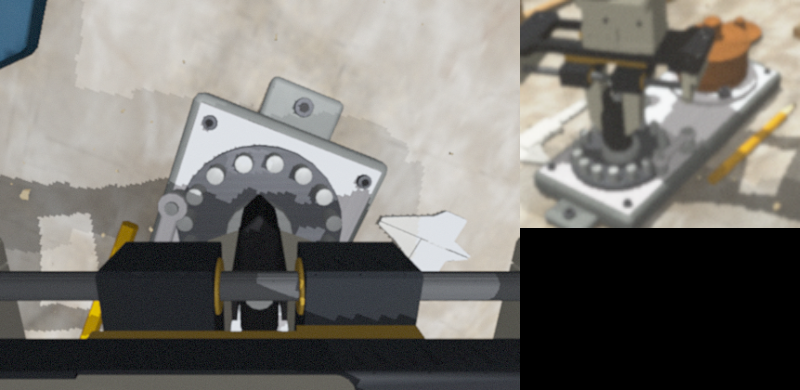

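The knob nose points straight along the gripper, between two pins at (243,164) and (274,164). The lid sits level on the box. Handing in.

```bash
python3 -c "
from plant import bot
print(bot.close_job())"
```

```text
the job is handed in; nothing more can be done
None
```

The lid is seated and released on the box, the knob is turned three clicks to the third stop and still gripped at 30 N, and the job is handed in at about 17 s; no verdict was returned, so those are my own readings.

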